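# Open the filter of the bench dust box

## Task

Press the snap tab of the dust-filter box fully in, then push the released cover along its rails, over the tab, until the filter opening is completely uncovered, and leave it resting there on the box. Only press and push with the fingertips: do not lift, tip or carry the cover, and leave everything else on the bench where it is.

Things in the scene. Friction and masses are not known exactly. Their poses are not given: they have to be found in the camera images.
- filter_box: Grey steel dust-filter box fixed to the bench, 260 mm long (x) by 150 mm wide (y); origin at the centre of its underside, z up. The cover slides along the box's own +x on two ledges 60 mm above the bench, with 1.5 mm side clearance; the side walls outside them are 68 mm high. From x -7.5 to 51 mm a well 80 mm wide, floor 35 mm above the bench, holds the snap tab.
- filter_opening (a point): Centre of the filter opening (box x -105 to -7.5 mm), at ledge height; the paper filter lies below. Beside it steel lips (72 mm high, inner edges at y = +-49 mm, box x -105 to -20 mm) keep the cover's flanges down with 2 mm of play. Behind it (box x -130 to -105 mm) a rear stop 66 mm high.
- end_stop (a point): Middle of the top of the end stop across the box's far (+x) end: its inner face is at box x 118 mm, its top 72 mm above the bench. Between the tab's well and this stop (box x 51 to 118 mm) is a parking deck 58.5 mm high.
- cover: Loose black plastic cover with grey stripes, about 0.2 kg; less than 4 N pushes it. Flange 95 (x) by 110 (y) by 6 mm, with a raised block 90 mm wide, 85 mm long, flush with its rear (-x) end, top 34 mm above the underside. Origin: centre of the underside; axes as the box's. Seated its origin is at box x -55, z 60 mm (2 mm play); at the end stop x 70 mm; opening uncovered from x 40 mm on.
- cover_back (a point): Middle of the upright rear face of the cover's raised block (90 mm wide, reaching from 6 to 34 mm above the cover's underside); this point lies 47.5 mm behind the cover's origin (-x), 24 mm above its underside. Push here, towards the box's +x. Seated, it is 84 mm above the bench.
- tab_top (a point): Centre of the top of the snap tab, a black ribbed plastic block 40 mm (box x) by 34 mm (box y), at box x 14.5, y 0 mm, in the well in front of the cover. Untouched it stands 67 to 69 mm above the bench and blocks the cover. Its centre is 22 mm ahead of the front end of the cover's flange and 32 mm ahead of its raised block.
- tab (a joint): How far the snap tab is pressed straight down, m: 0 up, 0.012 fully in (its top 57 mm above the bench). It needs about 4 N, has no spring and stays where it is pressed to. The cover is free beyond about 0.010.
- switch_box: Grey switch box with a bolted lid and four screws, no tab: not part of the job. Fixed, 220 (x) by 140 (y) by 78 mm high, with a black gland stub on its +x end; origin at the centre of its underside. It may stand left or right of the filter box.
- glue_bottle: Yellow glue bottle, upright, 48 mm across, 140 mm high, between the two boxes; origin at its underside. Bystander.
- sanding_block: Cork sanding block with a wooden grip, 90 by 55 by 38 mm, between the near ends of the two boxes; origin at the centre of its underside. Bystander.
- mallet: Wooden mallet lying flat, head 60 by 120 by 60 mm, handle along its -x, 300 mm long overall; origin at bench height under the handle. Bystander.
- candlestick: Turned wooden candlestick, upright, foot 90 mm across, 140 mm high; origin at its underside. Bystander.
- wax_tin: Round metal wax tin, 80 mm across, 50 mm high; origin at its underside. Bystander.
- wrench: Steel wrench lying flat; origin under its middle. Bystander.
- screwdriver: Screwdriver lying flat between the far ends of the two boxes, pointing away from the robot; origin under its middle. Bystander.
Things that resemble listed ones, but are neither listed nor needed, are in the scene too. What is meant by the cover is not pink, and is the smaller of those in its own colour.

How it is judged:
On the way, in this order (a step that is already met when the one before it is completed fails the run):
1. the snap tab is pressed in while the cover is still on its seat (value of joint tab above 0.009 m and x of cover in the frame of filter_box below -0.045 m), for 0.1 s.
2. the cover is pushed along until the filter opening is uncovered (x of cover in the frame of filter_box above 0.038 m), for 0.1 s.
At the end, for the whole second after the job is handed in: The tab is pressed in (9 mm or more) and the cover lies flat and still on the box's ledges, its origin at x 38 to 80 mm, y within 10 mm of the middle and z 55 to 66 mm in the box frame, tilt under 0.08 rad (x of cover in the frame of filter_box between 0.038 and 0.08 m and y of cover in the frame of filter_box between -0.01 and 0.01 m and z of cover in the frame of filter_box between 0.055 and 0.066 m and angle between cover's own z axis and vertical below 0.08 rad and linear speed of cover below 0.02 m/s and value of joint tab above 0.009 m); the robot touches nothing.
It fails at once if the cover is lifted, tipped or carried off the box (z of cover in the frame of filter_box above 0.075 m or z of cover in the frame of filter_box below 0.045 m or angle between cover's own z axis and vertical above 0.25 rad).
It fails at once if something else on the bench is moved by more than 25 mm (distance of any of glue_bottle, sanding_block, mallet, candlestick, wax_tin, wrench, screwdriver from where it was at the start of the episode above 0.025 m).
It also fails if it takes over 48 s, if anything falls off the work surface, if the arm or the gripper's body presses on something with over 40 N, if the wrist force passes 120 N, or if a joint passes its speed limit or range.

## Robot

A 6-joint arm with a two-finger parallel gripper is mounted at the origin on the work surface. World frame = base frame: x ahead of the robot, y to its left, z up, the work surface at z = 0. Lengths are in m, angles in rad, forces in N, time in s.
With the tool pointing down it reaches from about 0.35 to 0.85 m from the base axis. Payload 8.1 kg.
Tool frame: the origin (TCP) lies on the centre line of the jaws, within the pads' length; the fingertips stand 19 mm ahead of it and the grasp point (between the pads) is the TCP (robot.tips_ahead is the distance from the TCP to the fingertips, in m); y points along the fingers, z is the direction in which the jaws open and shut, and the axes are right-handed (so a half turn about y gives the same grasp; the last joint's range is limited). The gripper opens to 93 mm and grips with 3 to 60 N. Pads are 15 mm wide; open, the fingers measure 128 mm over their backs; the gripper's body (75 mm by 188 mm) begins 65 mm behind the grasp point.
Start: joints at [1.255, 0.13, 1.488, -0, 1.523, -0.085], TCP at [0.137, 0.584, 0.238] pointing down, gripper open.
Joint ranges: [-2.96, 2.96], [-0.89, 2.26], [0.02, 2.5], [-1.34, 4.48], [0, 2.73], [-2.66, 2.66]. Speed limits (rad/s): [2.39, 2.39, 2.79, 3.14, 3.14, 3.14].

## Interface

Orientations are given as a rotation vector (axis times angle).
In Python, from plant import robot, imaging, models gives the robot as it stands.
- The arm moves only by the tool carry_out, never from a script. Its argument "motion" is one flat list of numbers, 7 for each row, row after row: the shift along the tool's x, y, z in m, then the turn, a rotation vector about the tool's x, y, z in degrees, then the opening, from -1 (shut) to 1 (fully open). A call has exactly 5 rows; each row shifts and turns the pose as measured when the row begins, along the tool's axes as they then stand; what a row does not reach is not made up. A row lasts 1/10 s, in which the tool goes at most 50 mm and 8.59 degrees, less where a joint would pass 70% of its speed; a pose out of reach is approached as far as the arm can. A call is refused whole if a number of a shift passes 0.05 or a number of a turn 8.59, either way. A call with a gripper value outside its range is refused whole. The fingers move at their own pace and stop on an object; "squeeze" is the grip in N (left out, the last holds). Time passes only in rows, so rows that do not move let the fingers close, or fill a call up. It gives the time, the measured TCP pose, the force and the opening at its end, in the units of the state.
- robot.read_state(): the state, without advancing time (a new reading comes with each control period).
- imaging.read_camera(name): name is "scene" or "top" or "wrist"; returns the picture (480x640x3 uint8, blue, green, red); there is no depth.
- imaging.camera_model(name): a dict with "K" (3x3 intrinsics, pixels), "position" and "orientation" of the camera in the world. Camera axes: x right, y down, z forward; pixel columns grow to the right and rows downward; lengths in m; the calibration is good to about 2 mm. A picture is of the moment at which its call begins: read the wrist's pose just before it. camera_model takes no time and is no camera call; for the wrist camera it gives the pose at the moment of the call.
- robot.close_job(): hands the job in, once; it reports no verdict.
Trained networks look in the newest picture that a camera, given by its name, has taken for a name from the list of things; names that differ only in an ending like _2 or _b are one class to them, and where a whole thing is asked for, a point or a joint stands for the part that bears it (a point fixed in the world has none). Each returns a list of dicts, best first, with "confidence" (0 to 1); they miss things now and then, are a little off and sometimes report something else, mostly with a low value. They report only what shows in the picture. A call takes as long as a camera call. They do not tell look-alikes from the thing itself.
- models.outline_of(camera, thing): "pixels" (480x640 bool, what is visible of it) and "pixel" ([column, row] in pixels, amid what is visible of it).
The state is a dict: "t": time; "q": joint angles; "dq": joint speeds; "joint_torque": joint torques, N m; "tool_pos": TCP position; "orientation": TCP orientation; "force": force on the tool from outside, world axes, zero at the start; "wrist_torque": the same for the moment, N m; "opening": finger opening in m.
Only numpy, scipy, OpenCV 4.12 (cv2) and the standard library are available. Lean on these libraries where they do the work, as an engineer would, in place of code of your own. Each camera call takes 0.05 s, during which the arm holds its last target.

## Working session

There is one attempt and no reset: what is moved stays moved. The work goes in short steps, Python scripts to look and compute and a tool call to move; the robot and the scene stay as the last step left them, time stands still between calls to the robot, and variables do not carry over. Pictures are saved under pics/ and viewed, and the job is handed in when it is done.

Besides the shell and the picture viewer there is one more tool, called after ">>>" as name(argument=value, ...), one argument or row to a line, values as JSON. carry_out: Moves the arm, as the interface text tells. Its arguments: {"type":"object","properties":{"motion":{"type":"array","items":{"type":"number"}},"squeeze":{"type":"number"}},"required":["motion"]}

```bash
ls; mkdir -p pics; python3 - <<'E'
from plant import robot, imaging, models
import cv2
s=robot.read_state(); print(s)
for n in("scene","top"):
    cv2.imwrite(f"pics/{n}0.png",imaging.read_camera(n))
    m=imaging.camera_model(n); print(n,m)
print(robot.tips_ahead)
E
```

```text
pics
{'t': 0.0, 'q': array([ 1.25461883e+00,  1.31125578e-01,  1.48926388e+00, -2.60765737e-06,
        1.52301319e+00, -8.53971327e-02]), 'dq': array([-0.00090606, -0.00032716, -0.00040211,  0.00049794, -0.00010507,
        0.00093175]), 'joint_torque': array([-1.08584631e-03, -5.59849191e+01, -4.91755986e+01,  7.68105453e-02,
        3.57461767e-02, -1.81991963e-04]), 'tool_pos': array([0.13705363, 0.58359014, 0.23661714]), 'orientation': array([-1.56496774,  0.18150784, -0.18094364]), 'force': array([-1.11990621, -0.09377446,  0.16544978]), 'wrist_torque': array([ 0.02482307, -0.01024018, -0.01664316]), 'opening': 0.09262896764766128}
scene {'K': array([[564.28434787,   0.        , 322.10645   ],
       [  0.        , 564.28434787, 244.28518424],
       [  0.        ,   0.        ,   1.        ]]), 'position': array([1.53313013, 0.09553746, 1.34453309]), 'orientation': array([-1.77055167, -1.91521573,  0.67328062])}
top {'K': array([[582.05483634,   0.        , 320.05092136],
       [  0.        , 582.05483634, 237.75708564],
       [  0.        ,   0.        ,   1.        ]]), 'position': array([ 0.35491259, -0.01756537,  1.49214708]), 'orientation': array([-2.12485074,  2.18466315, -0.11348133])}
0.019
```

View pics/scene0.png

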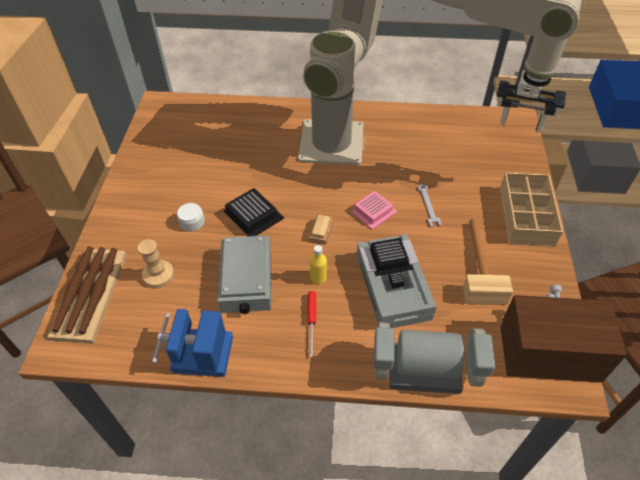

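View pics/top0.png

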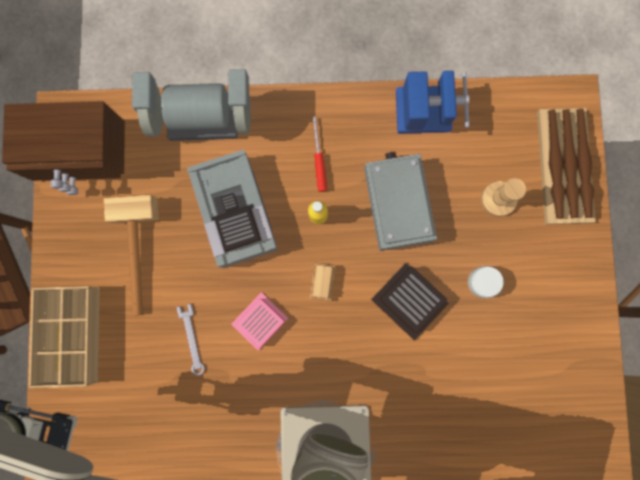

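Candidates for the cover, in the top view: black one on the box (238,228), loose bigger black (410,300), loose pink (260,321). The small black one on the filter box fits. I'll confirm in a crop and fit the pose.

```bash
cat > h.py <<'E'
import numpy as np, cv2
from scipy.spatial.transform import Rotation as R
def proj(m,P):
    P=np.atleast_2d(P); Rc=R.from_rotvec(m["orientation"]).as_matrix()
    c=(P-m["position"])@Rc; p=c@m["K"].T
    return p[:,:2]/p[:,2:]
def boxw(pose,P):
    x,y,a=pose; P=np.atleast_2d(np.array(P,float)); c,s=np.cos(a),np.sin(a)
    return np.c_[x+c*P[:,0]-s*P[:,1], y+s*P[:,0]+c*P[:,1], P[:,2]]
def corners(x0,x1,y0,y1,z0,z1):
    return np.array([[x,y,z] for x in(x0,x1) for y in(y0,y1) for z in(z0,z1)])
def onplane(m,px,z):
    Rc=R.from_rotvec(m["orientation"]).as_matrix()
    d=Rc@np.linalg.inv(m["K"])@np.array([px[0],px[1],1.]); return m["position"]+d*(z-m["position"][2])/d[2]
E
python3 - <<'E'
from plant import robot, imaging, models
from h import *
from scipy.optimize import minimize
import pickle
D={}
for n in("scene","top"):
    im=imaging.read_camera(n); m=imaging.camera_model(n); D[n]=dict(im=im,m=m)
    for t in("filter_box","cover","tab_top"):
        r=models.outline_of(n,t); 
        print(n,t,[(round(o["confidence"],2),np.round(o["pixel"]).tolist(),int(o["pixels"].sum())) for o in r])
        D[n][t]=r
pickle.dump(D,open("d.pkl","wb"))
a=D["scene"]["im"][220:340,340:450]; b=D["top"]["im"][140:275,180:285]
cv2.imwrite("pics/crop.png",np.hstack([cv2.resize(a,(400,436),interpolation=3),cv2.resize(b,(340,436),interpolation=3)]))
E
```

```text
scene filter_box [(0.88, [397.0, 291.0], 3859)]
scene cover [(0.96, [374.0, 209.0], 979), (0.81, [251.0, 211.0], 1630), (0.72, [390.0, 257.0], 1080)]
scene tab_top [(0.77, [395.0, 278.0], 205), (0.2, [243.0, 276.0], 3733), (0.18, [393.0, 258.0], 1159)]
top filter_box [(0.96, [230.0, 197.0], 5163)]
top cover [(0.82, [262.0, 319.0], 1630), (0.75, [236.0, 231.0], 1540), (0.64, [408.0, 300.0], 3160)]
top tab_top [(0.54, [232.0, 200.0], 223), (0.48, [237.0, 232.0], 1546)]
```

View pics/crop.png

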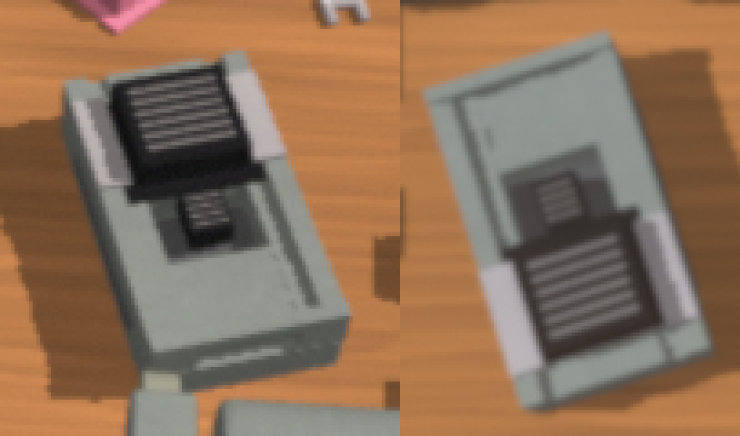

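The crop shows the black striped cover seated on the box under its lips. The tab is in the well ahead of it (scene ~(395,278), top ~(230,200)), so box +x points away from the robot, yawed slightly left. Next I'll fit the pose.

```bash
cat > fit.py <<'E'
from h import *
from scipy.optimize import minimize
import pickle
D=pickle.load(open("d.pkl","rb"))
parts=[corners(-.13,.13,-.075,.075,0,.068),corners(-.13,-.105,-.075,.075,0,.066),corners(.118,.13,-.075,.075,0,.072),corners(-.105,-.02,-.075,-.049,.0,.072),corners(-.105,-.02,.049,.075,.0,.072),corners(-.1025,-.0175,-.045,.045,.06,.094)]
S=4
def render(m,pose,parts=parts,W=640,H=480):
    im=np.zeros((H,W),np.float32)
    im=np.zeros((H,W),np.uint8)
    for P in parts:
        p=proj(m,boxw(pose,P)); h=cv2.convexHull(p.astype(np.float32))
        cv2.fillConvexPoly(im,np.round(h*16).astype(np.int32),255,lineType=cv2.LINE_AA,shift=4)
    return im.astype(float)/255
masks={}
for n in D:
    k=D[n]["filter_box"][0]["pixels"].copy()
    best=[o for o in D[n]["cover"] if (o["pixel"][1]>215 and n=="scene" and o["pixel"][0]>300) or (n=="top" and abs(o["pixel"][0]-236)<10)][0]["pixels"]
    k|=best
    k|=D[n]["tab_top"][0]["pixels"]; masks[n]=k.astype(float)
def cost(p,ns):
    return sum(np.abs(render(D[n]["m"],p)-masks[n]).sum() for n in ns)
x0=onplane(D["top"]["m"],(231,208),.068); print(x0)
if __name__=="__main__":
    for ns in(["top"],["scene"],["top","scene"]):
        best=None
        for a in(.1,.25,.4):
            r=minimize(cost,[x0[0],x0[1],a],args=(ns,),method="Nelder-Mead",options=dict(initial_simplex=[[x0[0],x0[1],a],[x0[0]+.02,x0[1],a],[x0[0],x0[1]+.02,a],[x0[0],x0[1],a+.1]],xatol=1e-4,fatol=.1))
            if best is None or r.fun<best.fun: best=r
        print(ns,best.x,best.fun,[masks[n].sum() for n in ns])
    p=best.x
    out=[]
    for n in("scene","top"):
        im=D[n]["im"].copy(); im=cv2.resize(im,None,fx=4,fy=4,interpolation=3)
        m=D[n]["m"]
        def loop(P,c):
            q=(proj(m,boxw(p,P))+.5)*4-.5; cv2.polylines(im,[np.round(q).astype(int)],True,c,1,cv2.LINE_AA)
        def rect(x0,x1,y0,y1,z,c): loop([[x0,y0,z],[x1,y0,z],[x1,y1,z],[x0,y1,z]],c)
        rect(-.13,.13,-.075,.075,.068,(0,0,255)); rect(-.0055,.0345,-.017,.017,.068,(0,255,255)); rect(-.1025,-.0175,-.045,.045,.094,(0,255,0))
        rect(-.105,-.02,.049,.075,.072,(255,0,0)); rect(-.105,-.02,-.075,-.049,.072,(255,0,0)); rect(-.0075,.051,-.04,.04,.0585,(255,0,255))
        out.append(cv2.resize(im[880:1360,1360:1800] if n=="scene" else im[560:1080,720:1140],(400,560)))
    cv2.imwrite("pics/fit.png",np.hstack(out))
E
python3 fit.py
```

```text
[0.60413866 0.21699581 0.068     ]
['top'] [0.60811736 0.21669365 0.29425915] 212.1058823529412 [np.float64(6668.0)]
['scene'] [0.60474407 0.21861925 0.26422813] 529.9176470588235 [np.float64(4939.0)]
['top', 'scene'] [0.60755218 0.21703993 0.28484531] 786.5137254901962 [np.float64(6668.0), np.float64(4939.0)]
```

View pics/fit.png

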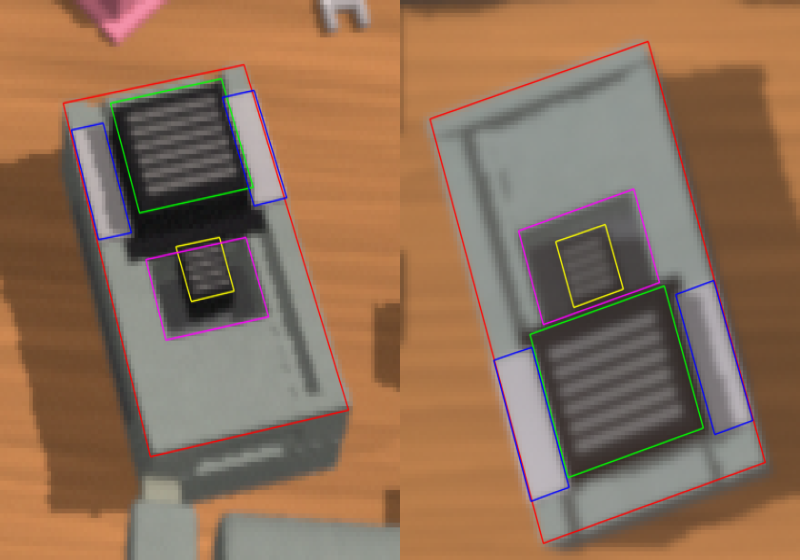

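The fit matches the edges in both views: box at about (0.6075, 0.217), yaw about 0.29. Next is a planner helper for the move to above the tab.

```bash
cat > plan.py <<'E'
import sys; from plant import robot
from h import *
pose=tuple(float(v) for v in open("pose.txt").read().split())
def plan(bx,by,tipz):
    s=robot.read_state(); T=R.from_rotvec(s["orientation"]); M=T.as_matrix()
    b=boxw(pose,[[bx,by,tipz+.019]])[0]
    a=pose[2]; cands=[]
    for sg in(1,-1):
        z=sg*np.array([-np.sin(a),np.cos(a),0]); y=np.array([0,0,-1.]); x=np.cross(y,z)
        G=np.c_[x,y,z]; cands.append((T.inv()*R.from_matrix(G)).as_rotvec(degrees=True))
    r=min(cands,key=np.linalg.norm)
    p=s["tool_pos"]; c,sn=np.cos(a),np.sin(a); d=p-np.array([pose[0],pose[1],0])
    print("t",round(s["t"],2),"tip in box",np.round([c*d[0]+sn*d[1],-sn*d[0]+c*d[1],p[2]-.019],4),"force",np.round(s["force"],1),"open",round(s["opening"],4))
    print("axes x,y,z",np.round(M.T,3).tolist()); print("q",np.round(s["q"],2)); 
    print("shift tool",np.round(M.T@(b-p),4),"turn",np.round(r,2), "half-turn alt",np.round(max(cands,key=np.linalg.norm),1))
if __name__=="__main__": plan(*map(float,sys.argv[1:4]))
E
echo 0.6075 0.217 0.29 > pose.txt
python3 plan.py 0.0145 0 0.2
```

```text
t 0.5 tip in box [-0.3457  0.4862  0.2186] force [-0.4  0.3  0.8] open 0.093
axes x,y,z [[0.973, -0.229, -0.0], [-0.0, -0.0, -1.0], [0.229, 0.973, -0.0]]
q [ 1.25  0.13  1.49  0.    1.52 -0.09]
shift tool [ 0.5544  0.0186 -0.2425] turn [  0.   -29.84  -0.  ] half-turn alt [  0.  150.2   0. ]
```

>>> carry_out(
  motion=[0.045,0,-0.02,0,0,0,-1,0.045,0,-0.02,0,0,0,-1,0.045,0,-0.02,0,0,0,-1,0.045,0,-0.02,0,0,0,-1,0.045,0,-0.02,0,0,0,-1],
  squeeze=20,
)

```text
t: 1.0
tool_pos: [0.3334, 0.4355, 0.2374]
orientation: [-1.562, 0.173, -0.171]
force: [0.2, 0.3, 0.9]
opening: 0.0573
```

>>> carry_out(
  motion=[0.045,0,-0.02,0,0,0,-1,0.045,0,-0.02,0,0,0,-1,0.045,0,-0.02,0,0,0,-1,0.045,0,-0.02,0,0,0,-1,0.045,0,-0.02,0,0,0,-1],
)

```text
t: 1.5
tool_pos: [0.5337, 0.2854, 0.2385]
orientation: [-1.559, 0.17, -0.173]
force: [0.2, 1.2, 0.4]
opening: 0.0177
```

```bash
python3 plan.py 0.0145 0 0.2
```

```text
t 1.5 tip in box [-0.0511  0.0866  0.2195] force [0.2 1.2 0.4] open 0.0177
axes x,y,z [[0.976, -0.217, 0.001], [0.002, 0.005, -1.0], [0.217, 0.976, 0.005]]
q [ 0.4   0.14  1.48  0.    1.52 -0.95]
shift tool [ 0.0995  0.0194 -0.0438] turn [ -0.26 -29.15   0.13] half-turn alt [ -0.2 150.8  -0.4]
```

>>> carry_out(
  motion=[0.025,0.002,-0.011,0,-7.3,0,-1,0.023,0.002,-0.014,0,-7.3,0,-1,0.021,0.002,-0.017,0,-7.3,0,-1,0.018,0.002,-0.02,0,-7.3,0,-1,0,0,0,0,0,0,-1],
)

```text
t: 2.0
tool_pos: [0.6283, 0.211, 0.2298]
orientation: [-1.555, -0.242, 0.235]
force: [0.2, 0.2, -0.4]
opening: 0.0006
```

```bash
python3 plan.py 0.0145 0 0.2; python3 - <<'E'
from plant import robot, imaging, models
from h import *
s=robot.read_state(); im=imaging.read_camera("wrist"); m=imaging.camera_model("wrist")
cv2.imwrite("pics/w1.png",im)
import pickle; pickle.dump((im,m),open("w1.pkl","wb")); print(m)
E
```

```text
t 2.0 tip in box [ 0.0183 -0.0117  0.2108] force [ 0.2  0.2 -0.4] open 0.0006
axes x,y,z [[0.954, 0.299, 0.005], [0.004, 0.003, -1.0], [-0.299, 0.954, 0.002]]
q [ 0.25  0.3   1.31  0.    1.53 -1.63]
shift tool [-0.0036  0.0108  0.0117] turn [-0.12  0.78  0.27] half-turn alt [   0.4 -179.2    0.2]
{'K': array([[337.20496522,   0.        , 321.16378778],
       [  0.        , 337.20496522, 241.29036109],
       [  0.        ,   0.        ,   1.        ]]), 'position': array([0.56156195, 0.19054369, 0.37605828]), 'orientation': array([1.76543528, 2.39584679, 0.31041827])}
```

View pics/w1.png

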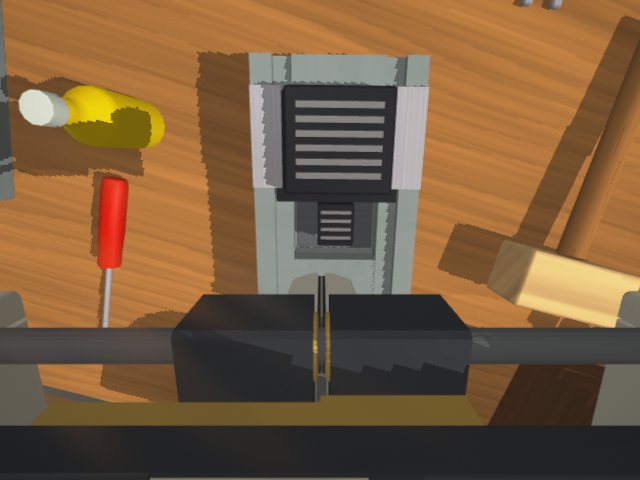

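The wrist view looks down on the box. Corners: box rear (250,54)/(430,54), cover block top (285,86)–(396,193), tab top (319,203)–(353,245). I'll refine the pose with these.

```bash
cat > wf.py <<'E'
from h import *
import pickle
from scipy.optimize import least_squares
im,m=pickle.load(open("w1.pkl","rb"))
obs=[((250,54),(-.13,-.075,.066)),((430,55),(-.13,.075,.066)),((250,85),(-.105,-.075,.072)),((429,86),(-.105,.075,.072)),((253,188),(-.02,-.075,.072)),((421,188),(-.02,.075,.072))]
for tag,ob in(("box",obs),("tab",[((319,203),(-.0055,-.017,.068)),((354,203),(-.0055,.017,.068)),((354,245),(.0345,.017,.068)),((318,245),(.0345,-.017,.068))]),("block",[((286,87),(-.1025,-.045,.094)),((396,87),(-.1025,.045,.094)),((393,193),(-.0175,.045,.094)),((287,193),(-.0175,-.045,.094))])):
    f=lambda p:(proj(m,boxw(p,[o[1] for o in ob]))-np.array([o[0] for o in ob],float)).ravel()
    r=least_squares(f,[.6075,.217,.29]); print(tag,r.x,np.round(r.fun,1))
    if tag=="box": p=r.x
big=cv2.resize(im,None,fx=3,fy=3,interpolation=3)
def rect(x0,x1,y0,y1,z,c):
    q=(proj(m,boxw(p,[[x0,y0,z],[x1,y0,z],[x1,y1,z],[x0,y1,z]]))+.5)*3-.5; cv2.polylines(big,[np.round(q).astype(int)],True,c,1,cv2.LINE_AA)
rect(-.0055,.0345,-.017,.017,.068,(0,255,255)); rect(-.1025,-.0175,-.045,.045,.094,(0,255,0))
rect(-.105,-.02,.049,.075,.072,(255,0,0)); rect(-.105,-.02,-.075,-.049,.072,(255,0,0)); rect(-.0075,.051,-.04,.04,.0585,(255,0,255)); rect(-.13,-.105,-.075,.075,.066,(0,0,255))
cv2.imwrite("pics/wf.png",big[120:720+150,700:1340])
E
python3 wf.py
```

```text
box [0.60531107 0.22026005 0.29518667] [-0.7 -0.4 -0.1 -0.1 -0.8 -0.1  0.6  0.1  0.8 -0.1  0.3  0.9]
tab [0.60467415 0.21948492 0.30047504] [-1.  -0.   1.  -0.  -0.1  0.   0.   0. ]
block [0.60611409 0.22151483 0.30314704] [-3.2 -1.8  3.5 -2.   0.7  2.3 -1.   2.6]
```

```bash
python3 -c "
import cv2;a=cv2.imread('pics/wf.png');cv2.imwrite('pics/wf2.png',cv2.resize(a,(512,600)))"
```

```text
(no output)
```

View pics/wf2.png

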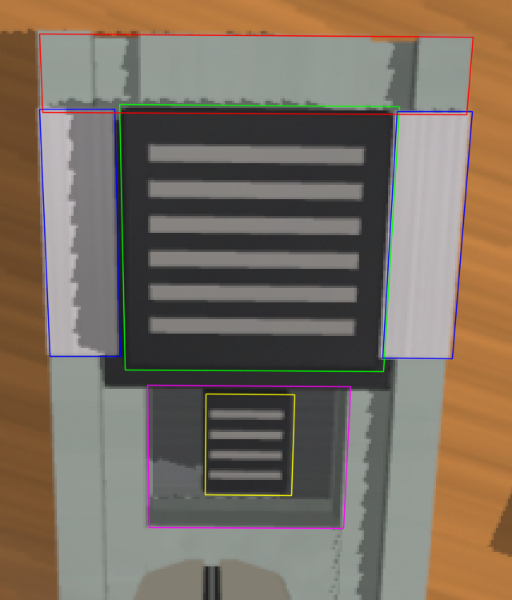

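```bash
echo 0.606 0.219 0.294 > pose.txt; python3 plan.py 0.0155 0 0.08
```

```text
t 2.05 tip in box [ 0.0184 -0.0126  0.2109] force [-0.4  0.9 -0.2] open 0.0007
axes x,y,z [[0.955, 0.296, 0.004], [0.003, 0.004, -1.0], [-0.296, 0.955, 0.003]]
q [ 0.25  0.3   1.31  0.    1.53 -1.62]
shift tool [-0.0034  0.1309  0.0123] turn [-0.17  0.35  0.24] half-turn alt [   0.4 -179.7    0.3]
```

>>> carry_out(
  motion=[-0.0034,0.02,0.0123,-0.17,0.35,0.24,-1,0,0.035,0,0,0,0,-1,0,0.035,0,0,0,0,-1,0,0.03,0,0,0,0,-1,0,0.005,0,0,0,0,-1],
)

```text
t: 2.55
tool_pos: [0.6196, 0.228, 0.1056]
orientation: [-1.557, -0.227, 0.218]
force: [-1.6, -0.2, -1.2]
opening: 0.0006
```

```bash
python3 plan.py 0.0155 0 0.057
```

```text
t 2.55 tip in box [0.0156 0.0047 0.0866] force [-1.6 -0.2 -1.2] open 0.0006
axes x,y,z [[0.96, 0.28, 0.006], [0.006, 0.004, -1.0], [-0.28, 0.96, 0.002]]
q [ 0.27  0.38  1.45  0.    1.31 -1.58]
shift tool [-0.0003  0.0295 -0.0048] turn [-0.11 -0.61  0.37] half-turn alt [ -0.6 179.4  -0.2]
```

>>> carry_out(
  motion=[-0.0003,0.004,-0.0045,0,-0.5,0.3,-1,0,0.006,0,0,0,0,-1,0,0.006,0,0,0,0,-1,0,0.006,0,0,0,0,-1,0,0.006,0,0,0,0,-1],
)

```text
t: 3.05
tool_pos: [0.6228, 0.2257, 0.0826]
orientation: [-1.555, -0.235, 0.223]
force: [-2.3, -0.6, 3.7]
opening: 0.0007
```

```bash
python3 plan.py 0.0155 0 0.057
```

```text
t 3.05 tip in box [0.0181 0.0015 0.0636] force [-2.3 -0.6  3.7] open 0.0007
axes x,y,z [[0.958, 0.287, 0.008], [0.007, 0.004, -1.0], [-0.287, 0.958, 0.002]]
q [ 0.27  0.4   1.46  0.    1.27 -1.59]
shift tool [-0.0026  0.0066 -0.0016] turn [-0.12 -0.14  0.46] half-turn alt [ -0.7 179.9  -0.2]
```

>>> carry_out(
  motion=[-0.001,0.005,0,0,0,0.4,-1,-0.001,0.005,0,0,0,0,-1,0,0.006,0,0,0,0,-1,0,0.006,0,0,0,0,-1,0,0.006,0,0,0,0,-1],
)

```text
t: 3.55
tool_pos: [0.6235, 0.2259, 0.0758]
orientation: [-1.557, -0.233, 0.225]
force: [-25.3, -7.6, 43.4]
opening: 0.0001
```

```bash
python3 plan.py 0.0155 0 0.057
```

```text
t 3.55 tip in box [0.0187 0.0016 0.0568] force [-25.3  -7.6  43.4] open 0.0001
axes x,y,z [[0.958, 0.288, 0.005], [0.005, 0.003, -1.0], [-0.288, 0.958, 0.001]]
q [ 0.27  0.41  1.46  0.    1.27 -1.59]
shift tool [-0.0032 -0.0002 -0.0016] turn [-0.07 -0.13  0.3 ] half-turn alt [-5.000e-01  1.799e+02 -1.000e-01]
```

The tab bottomed out with the tip at z 0.0568 (57 mm expected) and 43 N. Next I lift and go behind the cover.

>>> carry_out(
  motion=[0,-0.02,0,0,0,0,-1,0,-0.025,0,0,0,0,-1,0,-0.025,0,0,0,0,-1,-0.02,-0.01,0,0,0,0,-0.14,-0.04,0,0,0,0,0,-0.14],
)

```text
t: 4.05
tool_pos: [0.5673, 0.2085, 0.1599]
orientation: [-1.557, -0.235, 0.222]
force: [0.1, 0.8, 0.2]
opening: 0.0118
```

```bash
python3 plan.py -0.135 0 0.12; python3 - <<'E'
from plant import imaging
from h import *
im=imaging.read_camera("top"); cv2.imwrite("pics/t2.png",cv2.resize(im[120:290,160:320],None,fx=3.5,fy=3.5,interpolation=3))
E
```

```text
t 4.05 tip in box [-0.0401  0.0011  0.1409] force [0.1 0.8 0.2] open 0.0118
axes x,y,z [[0.958, 0.287, 0.008], [0.007, 0.003, -1.0], [-0.287, 0.958, 0.001]]
q [ 0.27  0.18  1.57  0.    1.38 -1.6 ]
shift tool [-0.0951  0.0201 -0.0014] turn [-0.06 -0.17  0.46] half-turn alt [-7.000e-01  1.798e+02 -1.000e-01]
```

View pics/t2.png

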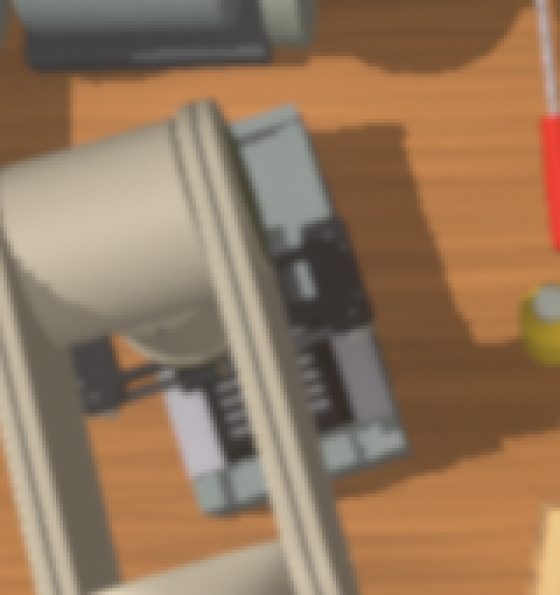

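>>> carry_out(
  motion=[-0.03,0,0,0,0,0.3,-0.14,-0.03,0,0,0,0,0,-0.14,-0.025,0.005,0,0,0,0,-0.14,-0.012,0.01,0,0,0,0,-0.14,0,0.005,0,0,0,0,-0.14],
)

```text
t: 4.6
tool_pos: [0.4589, 0.1764, 0.132]
orientation: [-1.559, -0.218, 0.239]
force: [-0.6, 0.4, 0.5]
opening: 0.0401
```

```bash
python3 plan.py -0.13 0 0.074;python3 - <<'E'
from plant import imaging
from h import *
a=cv2.resize(imaging.read_camera("scene")[200:340,320:460],(560,560),interpolation=3)
cv2.imwrite("pics/s3.png",a)
E
```

```text
t 4.6 tip in box [-0.1531  0.0019  0.113 ] force [-0.6  0.4  0.5] open 0.0401
axes x,y,z [[0.958, 0.287, -0.014], [-0.013, -0.003, -1.0], [-0.287, 0.958, 0.001]]
q [ 0.26 -0.07  1.89  0.    1.34 -1.6 ]
shift tool [ 0.0236  0.0387 -0.0019] turn [-0.07 -0.16 -0.78] half-turn alt [ 1.200e+00  1.798e+02 -1.000e-01]
```

View pics/s3.png

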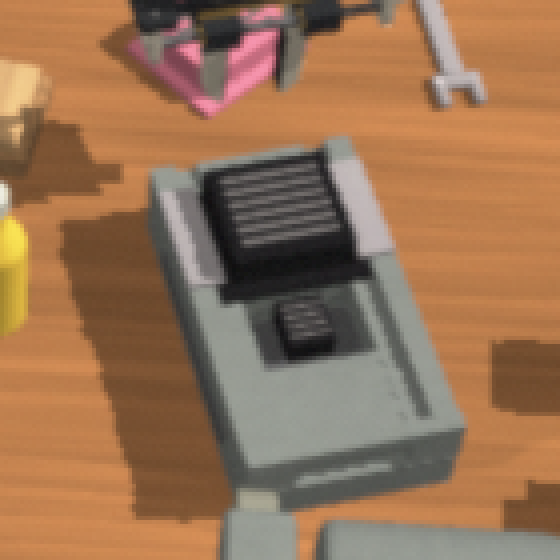

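The cover is still seated, the tab sits lower, and the fingers are behind the box (crop (250,60)). Next I go down to tip height 0.074, above the 66 mm rear stop.

>>> carry_out(
  motion=[0,0.015,-0.0019,0,0,-0.5,-0.14,0,0.015,0,0,0,-0.2,-0.14,0,0.007,0,0,0,0,-0.14,0.01,0,0,0,0,0,-0.14,0.01,0,0,0,0,0,-0.14],
)

```text
t: 5.15
tool_pos: [0.483, 0.1814, 0.0943]
orientation: [-1.557, -0.229, 0.228]
force: [-0.4, 0.3, 0.2]
opening: 0.04
```

```bash
python3 plan.py -0.11 0 0.075
```

```text
t 5.15 tip in box [-0.1286 -0.0004  0.0753] force [-0.4  0.3  0.2] open 0.04
axes x,y,z [[0.958, 0.287, 0.001], [0.001, 0.001, -1.0], [-0.287, 0.958, 0.001]]
q [ 0.26  0.02  1.87  0.    1.25 -1.6 ]
shift tool [0.0186 0.0003 0.0004] turn [-0.07 -0.18  0.06] half-turn alt [-1.000e-01  1.798e+02 -1.000e-01]
```

>>> carry_out(
  motion=[0.005,0,0,0,0,0,-0.14,0.005,0,0,0,0,0,-0.14,0.005,0,0,0,0,0,-0.14,0.005,0,0,0,0,0,-0.14,0.005,0,0,0,0,0,-0.14],
)

```text
t: 5.65
tool_pos: [0.5105, 0.1896, 0.095]
orientation: [-1.557, -0.229, 0.227]
force: [-2.5, -0.6, 1.2]
opening: 0.0399
```

```bash
python3 plan.py 0.003 0 0.075
```

```text
t 5.65 tip in box [-0.0999 -0.0005  0.076 ] force [-2.5 -0.6  1.2] open 0.0399
axes x,y,z [[0.958, 0.287, 0.001], [0.001, 0.001, -1.0], [-0.287, 0.958, 0.001]]
q [ 0.26  0.1   1.79  0.    1.25 -1.6 ]
shift tool [0.1029 0.0012 0.0008] turn [-0.06 -0.18  0.07] half-turn alt [-1.000e-01  1.798e+02 -1.000e-01]
```

>>> carry_out(
  motion=[0.006,0.0003,0,0,0,0,-0.14,0.006,0.0003,0,0,0,0,-0.14,0.006,0,0,0,0,0,-0.14,0.006,0,0,0,0,0,-0.14,0.006,0,0,0,0,0,-0.14],
)

```text
t: 6.15
tool_pos: [0.5413, 0.1988, 0.0946]
orientation: [-1.558, -0.229, 0.228]
force: [-2.8, -0.1, 1.4]
opening: 0.04
```

```bash
python3 plan.py 0.003 0 0.075;python3 - <<'E'
from plant import imaging
from h import *
a=cv2.resize(imaging.read_camera("scene")[200:340,320:460],(560,560),interpolation=3)
cv2.imwrite("pics/s4.png",a)
E
```

```text
t 6.15 tip in box [-0.0678 -0.0005  0.0756] force [-2.8 -0.1  1.4] open 0.04
axes x,y,z [[0.958, 0.287, 0.001], [0.0, 0.001, -1.0], [-0.287, 0.958, 0.001]]
q [ 0.26  0.18  1.7   0.    1.26 -1.6 ]
shift tool [0.0708 0.0007 0.0008] turn [-0.06 -0.18  0.04] half-turn alt [-1.000e-01  1.798e+02 -1.000e-01]
```

View pics/s4.png

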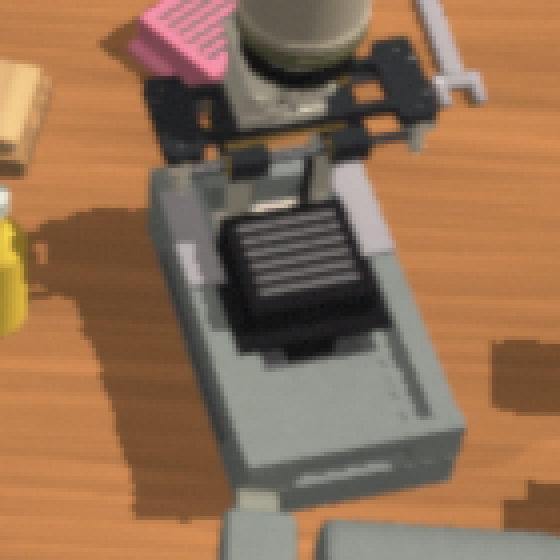

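The cover is sliding squarely over the tab (crop (300,260)) at about 3 N, so I'll continue.

>>> carry_out(
  motion=[0.007,0.0003,0,0,0,0,-0.14,0.007,0.0002,0,0,0,0,-0.14,0.007,0,0,0,0,0,-0.14,0.007,0,0,0,0,0,-0.14,0.007,0,0,0,0,0,-0.14],
)

```text
t: 6.7
tool_pos: [0.578, 0.2098, 0.0942]
orientation: [-1.557, -0.229, 0.227]
force: [-2.2, 0.1, 1.6]
opening: 0.0401
```

```bash
python3 plan.py 0.003 0 0.075
```

```text
t 6.7 tip in box [-0.0294 -0.0007  0.0752] force [-2.2  0.1  1.6] open 0.0401
axes x,y,z [[0.958, 0.287, 0.001], [0.001, 0.001, -1.0], [-0.287, 0.958, 0.001]]
q [ 0.26  0.28  1.59  0.    1.27 -1.6 ]
shift tool [0.0324 0.0002 0.0008] turn [-0.07 -0.19  0.06] half-turn alt [-1.000e-01  1.798e+02 -1.000e-01]
```

>>> carry_out(
  motion=[0.007,0,0,0,0,0,-0.14,0.007,0,0,0,0,0,-0.14,0.006,0,0,0,0,0,-0.14,0.005,0,0,0,0,0,-0.14,0.004,0,0,0,0,0,-0.14],
)

```text
t: 7.2
tool_pos: [0.6088, 0.219, 0.0941]
orientation: [-1.557, -0.229, 0.227]
force: [-1.9, -0.9, 1.8]
opening: 0.0397
```

```bash
python3 plan.py 0.003 0 0.075;python3 - <<'E'
from plant import imaging
from h import *
a=cv2.resize(imaging.read_camera("scene")[200:340,320:460],(560,560),interpolation=3)
cv2.imwrite("pics/s5.png",a)
E
```

```text
t 7.2 tip in box [ 0.0027 -0.0008  0.0751] force [-1.9 -0.9  1.8] open 0.0397
axes x,y,z [[0.958, 0.287, 0.001], [0.001, 0.001, -1.0], [-0.287, 0.958, 0.001]]
q [ 0.27  0.36  1.49  0.    1.29 -1.6 ]
shift tool [0.0003 0.0001 0.0008] turn [-0.06 -0.19  0.06] half-turn alt [-1.000e-01  1.798e+02 -1.000e-01]
```

View pics/s5.png

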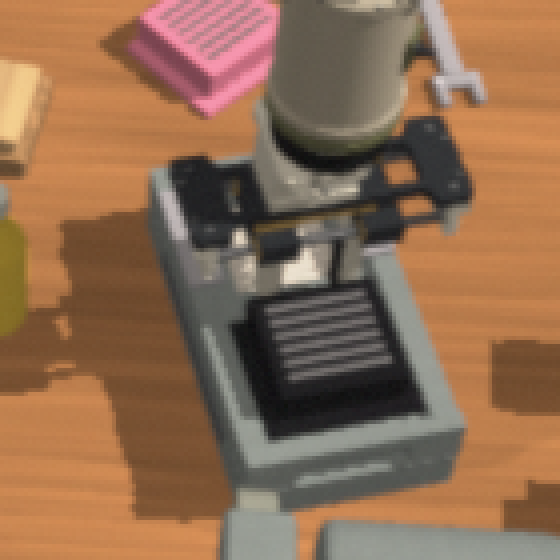

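The cover is near x ≈ 0.058, flat and square. I'll back the fingers off 25 mm and lift clear.

>>> carry_out(
  motion=[-0.008,0,0,0,0,0,-0.14,-0.015,0,0,0,0,0,-0.14,-0.01,-0.015,0,0,0,0,-0.14,0,-0.04,0,0,0,0,-0.14,0,-0.04,0,0,0,0,-0.14],
)

```text
t: 7.75
tool_pos: [0.57, 0.2074, 0.1823]
orientation: [-1.559, -0.219, 0.238]
force: [1.3, 0.3, 0.1]
opening: 0.0401
```

>>> carry_out(
  motion=[-0.04,-0.02,0,0,0,0,-0.14,-0.045,0,0,0,0,0,-0.14,-0.045,0,0,0,0,0,-0.14,-0.03,0,0,0,0,0,-0.14,0,0,0,0,0,0,-0.14],
)

```text
t: 8.25
tool_pos: [0.4138, 0.1605, 0.2095]
orientation: [-1.558, -0.229, 0.227]
force: [0.8, -0.2, 0.5]
opening: 0.04
```

```bash
python3 plan.py 0.003 0 0.075;python3 - <<'E'
from plant import imaging
from h import *
pose=(.606,.219,.294)
out=[]
for n,(r0,r1,c0,c1) in dict(scene=(200,340,320,460),top=(140,280,170,310)).items():
    im=imaging.read_camera(n); m=imaging.camera_model(n); big=cv2.resize(im,None,fx=3,fy=3,interpolation=3)
    for dx,c in((.058,(0,255,0)),(.038,(0,0,255))):
        P=[[x+dx,y,.094] for x,y in((-.0475,-.045),(.0375,-.045),(.0375,.045),(-.0475,.045))]
        q=(proj(m,boxw(pose,P))+.5)*3-.5; cv2.polylines(big,[np.round(q).astype(int)],True,c,1,cv2.LINE_AA)
    out.append(big[r0*3:r1*3,c0*3:c1*3][:400,:400])
cv2.imwrite("pics/s6.png",np.hstack(out))
E
```

```text
t 8.25 tip in box [-0.201  -0.0003  0.1905] force [ 0.8 -0.2  0.5] open 0.04
axes x,y,z [[0.958, 0.287, 0.001], [0.001, 0.001, -1.0], [-0.287, 0.958, 0.001]]
q [ 0.25 -0.29  1.94  0.    1.49 -1.61]
shift tool [0.2038 0.1158 0.0008] turn [-0.06 -0.19  0.06] half-turn alt [-1.000e-01  1.798e+02 -1.000e-01]
```

View pics/s6.png

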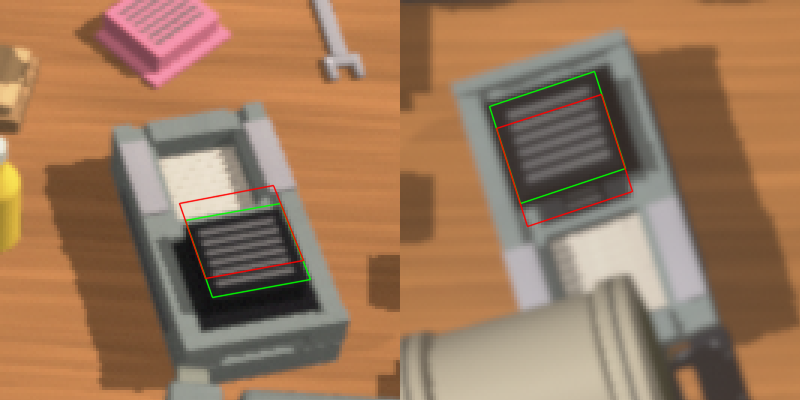

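The opening with the paper filter is fully uncovered (left view (200,180), right view (610,265)). The cover block matches the x = 0.058 outline and lies flat, and the arm is clear. I'm handing in.

```bash
python3 -c "
from plant import robot
print(robot.close_job())"
```

```text
the job is handed in; nothing more can be done
None
```

The snap tab is pressed fully in and the cover is pushed clear of the filter opening. It rests flat on the box at about x = 58 mm, inside the 38–80 mm band. I handed the job in shortly after 8.25 s of robot time, well under the 48 s limit; `close_job` gives no verdict.

- **Tab:** I pressed it with closed fingertips until it bottomed out. The tips measured 56.8 mm above the bench against the 57 mm expected, with about 43 N upward on the tool. A picture afterwards showed the cover still seated.
- **Cover:** I pushed its rear face with two fingertips at about 2–3 N, stopping roughly 12 mm short of the end stop. Then I backed off and lifted clear.
- **Last checks:** The scene and top views both match the outline drawn at x = 58 mm. The filter paper is fully visible, and nothing near the box looked disturbed. The force reading was back to noise.
- **Disagreements:** The box position from the top and scene cameras differed from the wrist camera by about 2–3 mm, so I used a value in between. The cover block's corners fitted up to 3.5 pixels off in the wrist picture, probably because its edges are rounded. I had no direct reading of the tab joint or the cover's position; both come from tip height, contact and pictures.

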